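# Clear the print plate and sort the prints

### The arm

A 7-joint arm with a two-finger parallel gripper is mounted at the origin on the work surface. World frame = base frame: x ahead of the robot, y to its left, z up, the work surface at z = 0. Lengths are in m, angles in rad, forces in N, time in s.
With the tool pointing down it reaches from about 0.4 to 0.85 m from the base axis. Payload 10.4 kg.
Tool frame: the origin (TCP) lies on the centre line of the jaws, within the pads' length; the fingertips stand 11 mm ahead of it and the grasp point (between the pads) lies 8 mm behind it; z points along the fingers, y is the line along which they close (so a half turn about z gives the same grasp; the last joint's range is limited). The gripper opens to 87 mm and grips with 3 to 60 N. Pads are 19 mm wide; open, the fingers measure 117 mm over their backs; the gripper's body (75 mm by 190 mm) begins 51 mm behind the grasp point.
Start: joints at [1.283, 0.332, -0.065, 1.46, 0.022, 1.35, -0.088], TCP at [0.164, -0.603, 0.234] pointing down, gripper open.
Joint ranges: [-2.6, 2.6], [-0.5, 2.12], [-1.47, 1.34], [0.16, 2.42], [-1.27, 4.41], [0.06, 2.06], [-2.6, 2.6]. Speed limits (rad/s): [2.22, 2.22, 2.79, 2.79, 3.14, 3.14, 3.14].

### API

Orientations are given as a unit quaternion [x, y, z, w].
In Python, from bench import r gives the robot as it stands.
- The arm moves only by the shell command python3 -m pendant 'ROWS' [OPENING] [FORCE]. ROWS is JSON, a list of rows, each a list of 4 numbers: the shift along the tool's x, y, z in m, then the turn about the tool's z in rad. A call has 1 to 8 rows; each row shifts and turns the commanded pose from where the row before left it, along the tool's axes as they then stand; what a row does not reach is not made up. A row lasts 1/12 s, in which the tool goes at most 41.7 mm and 7.16 degrees, less where a joint would pass 70% of its speed; a pose out of reach is approached as far as the arm can. A call with a gripper value outside its range is refused whole. OPENING is the opening, from 0 (shut) to 1 (fully open), set as the call begins (- or left out, the last holds). The fingers move at their own pace and stop on an object; FORCE is the grip in N (left out, the last holds). Time passes only in rows, so rows that do not move let the fingers close. It gives the time, the measured TCP pose, the force, the opening and the grip force at its end, in the units of the state.
- r.read_state(): the state, without advancing time (a new reading comes with each control period).
- r.camera(name): name is "scene" or "top"; returns a dict with "img" (480x640x3 uint8, red, green, blue), "camera_matrix" (3x3 intrinsics, pixels), "xyz" and "attitude" of the camera in the world. Camera axes: x right, y down, z forward; pixel columns grow to the right and rows downward; lengths in m; the calibration is good to about 2 mm. A picture is of the moment at which its call begins. There is no depth.
- r.close_job(): hands the job in; it is judged then, once.
Trained networks look in the newest picture that a camera, given by its name, has taken for a name from the list of things; names that differ only in an ending like _2 or _b are one class to them, and where a whole thing is asked for, a point or a joint stands for the part that bears it (a point fixed in the world has none). Each returns a list of dicts, best first, with "score" (0 to 1); they miss things now and then, are a little off and sometimes report something else, mostly with a low value. They report only what shows in the picture. A call takes as long as a camera call.
- r.outline_of(thing, camera): "mask" (480x640 bool, what is visible of it) and "bbox" ([centre column, centre row, width, height] in pixels, round what is visible of it).
The state is a dict: "time": time; "joint_positions": joint angles; "joint_vel": joint speeds; "joint_torque": joint torques, N m; "ee_pos": TCP position; "eef_rot": TCP orientation; "ft_force": force on the tool from outside, world axes, zero at the start; "torque": the same for the moment, N m; "width": finger opening in m; "grip_force": force on a finger pad.
Only numpy, scipy, OpenCV 4.12 (cv2) and the standard library are available. Lean on these libraries where they do the work, as an engineer would, in place of code of your own. Each camera call takes 0.05 s, during which the arm holds its last target. There are 200 camera calls.

### The job

The print run is finished: clear the five black prints off the gold-coloured build plate into their containers. Stand the two clean ducks upright in the cardboard carton, one in each compartment; stand the duck that is still on its square raft upright in the round steel dish; lay the calibration cube in the square grey tray and the gear flat in the long narrow plywood tray. Set every print down on the floor of its container rather than dropping it, and let go of it.

Things in the scene. Friction and masses are not known exactly. Their poses are not given: they have to be found in the camera images.
- duck_a_center (a point): One of two identical clean ducks: black, 62 mm tall, 30 g, round foot, no raft. 44 mm across 14 mm above its foot, 24 mm at the neck; head a straight 30 mm cylinder 42 to 51 mm above the foot, rounded above; 10 mm beak on its -x side (grip across its y). Point: on its axis, half-way up (31 mm); z up. Stands on the build plate (top 4 mm above the table).
- duck_b_center (a point): The other clean duck: black, 62 mm tall, 30 g, round foot, no raft. 44 mm across 14 mm above its foot, 24 mm at the neck; head a straight 30 mm cylinder 42 to 51 mm above the foot, rounded above; 10 mm beak on its -x side (grip across its y). Point: on its axis, half-way up (31 mm); z up. 
- duck_raft_center (a point): The duck still on its raft: the same 62 mm duck on a square raft, 52 x 52 x 3 mm, with thin support walls under the beak; 65 mm tall in all, its 30 mm head cylinder 45 to 54 mm above the raft's underside. Point: on its axis, half-way up (32.5 mm); z up, beak to -x (grip the head across y), raft edges along x and y.
- cube_center (a point): Black printed calibration cube, 30 mm on edge, about 20 g, fine raised lines on its top. The point is its centre (15 mm up); axes along its edges. Any face may be down.
- gear_center (a point): Black printed gear lying flat, 40 mm over the teeth (it grips like a plain 40 mm disc), 14 mm thick, about 20 g. The point is its centre (7 mm up), z along its axis. Either face may be up.
- carton: Fixed open cardboard carton, 100 mm (its x) by 170 mm (its y) outside, 30 mm high, walls and floor 4 mm, with one full-height 4 mm divider across the middle of its length: two compartments of 92 x 79 mm centred 41.5 mm either side of the middle along its y. Origin: centre of the underside, on the table.
- dish: Fixed round steel dish, 118 mm across outside at the foot and 124 mm at the rim, 20 mm high, wall 3 mm, flat floor 4 mm thick. Origin: centre of the underside.
- square_tray: Fixed square grey plastic tray, 105 x 105 mm outside, 18 mm high, walls and floor 4 mm. Origin: centre of the underside.
- long_tray: Fixed long narrow plywood tray, 70 mm (its x) by 160 mm (its y) outside, 18 mm high, walls and floor 4 mm. Origin: centre of the underside.

How it is judged:
By the outcome, as a careful person would: the job done as asked, in the order asked, and still so for the second after the job is handed in, with the robot touching nothing.
It also fails if it takes over 125 s, if anything falls off the work surface, if the arm or the gripper's body presses on something with over 40 N, if the wrist force passes 120 N, or if a joint passes its speed limit or range.

## Working session

There is one attempt and no reset: what is moved stays moved. The work goes in short steps, Python scripts to look and compute and a shell command to move; the robot and the scene stay as the last step left them, time stands still between calls to the robot, and variables do not carry over. Pictures are saved under pics/ and viewed, at most 14 in all, crops included, and the job is handed in when it is done.

```bash
mkdir -p pics; ls; python3 - <<'E'
from bench import r
import cv2
s=r.read_state();print(s)
for n in("scene","top"):
    c=r.camera(n);print(n,c["camera_matrix"],c["xyz"],c["attitude"])
    cv2.imwrite(f"pics/{n}0.png",c["img"][:,:,::-1])
    for t in["duck_a_center","duck_raft_center","cube_center","gear_center","carton","dish","square_tray","long_tray"]:
        print(t,[(round(d["score"],2),[round(float(v),1) for v in d["bbox"]]) for d in r.outline_of(t,n)][:4])
E
```

```text
pics
{'time': 0.0, 'joint_positions': array([ 1.28339612,  0.33289563, -0.06469121,  1.46094888,  0.02159804,
        1.34987071, -0.08849581]), 'joint_vel': array([ 0.00043191, -0.0026613 , -0.00057169, -0.00021679, -0.00033027,
       -0.00019018,  0.00072114]), 'joint_torque': array([ 1.10611763e-03, -6.23245597e+01,  2.50128529e-02, -3.89888227e+01,
       -6.14255201e-02,  3.96992464e-02,  9.35988123e-05]), 'ee_pos': array([ 0.16346783, -0.602864  ,  0.23273545]), 'eef_rot': array([ 9.91246555e-01,  1.32021809e-01, -1.26732080e-04, -7.02260552e-04]), 'ft_force': array([-0.99309021,  0.1634794 , -0.44342503]), 'torque': array([ 0.03232393, -0.07471345,  0.029016  ]), 'grip_force': 0.0, 'width': 0.08706772404116787}
scene [[588.945198     0.         316.06996249]
 [  0.         588.945198   244.47057945]
 [  0.           0.           1.        ]] [ 0.77993182 -0.47979301  0.93894442] [ 0.92972548  0.23431442 -0.0699083  -0.27535454]
duck_a_center [(0.63, [384.7, 259.4, 25.4, 27.2]), (0.21, [329.6, 235.3, 40.9, 38.6])]
duck_raft_center [(0.63, [329.5, 237.2, 32.7, 41.7])]
cube_cent
[... 351 characters left out ...]
705632 ]
 [  0.           0.           1.        ]] [0.36682173 0.01833136 0.81228896] [ 0.70534593 -0.70248636  0.07308718 -0.06048386]
duck_a_center [(0.93, [281.4, 184.9, 26.2, 25.1]), (0.48, [367.6, 186.6, 23.8, 15.2])]
duck_raft_center [(0.89, [281.9, 241.2, 32.6, 31.5])]
cube_center [(0.68, [329.6, 181.5, 24.0, 24.0]), (0.62, [365.2, 245.1, 14.8, 12.5])]
gear_center [(0.72, [469.4, 206.8, 67.8, 64.5]), (0.57, [366.7, 187.4, 22.4, 16.1])]
carton [(0.6, [148.8, 287.9, 112.5, 69.5])]
dish [(0.69, [469.6, 205.9, 67.3, 65.0]), (0.36, [476.2, 288.1, 68.2, 68.5]), (0.2, [369.3, 185.4, 23.2, 21.4])]
square_tray [(0.85, [475.1, 289.0, 71.9, 66.0])]
long_tray [(0.85, [159.2, 199.2, 90.7, 44.9])]
```

View pics/scene0.png

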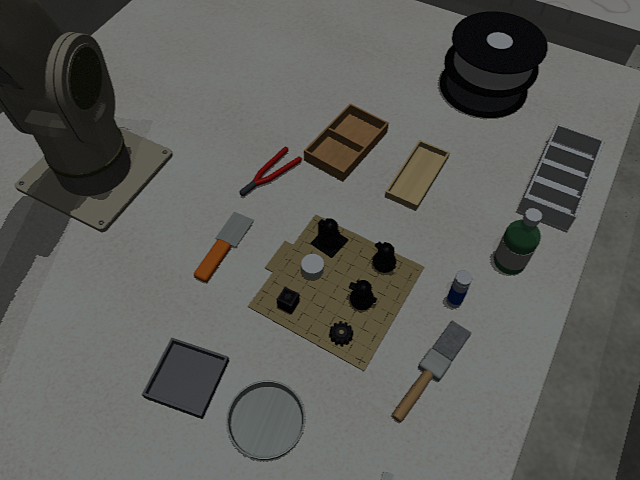

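View pics/top0.png

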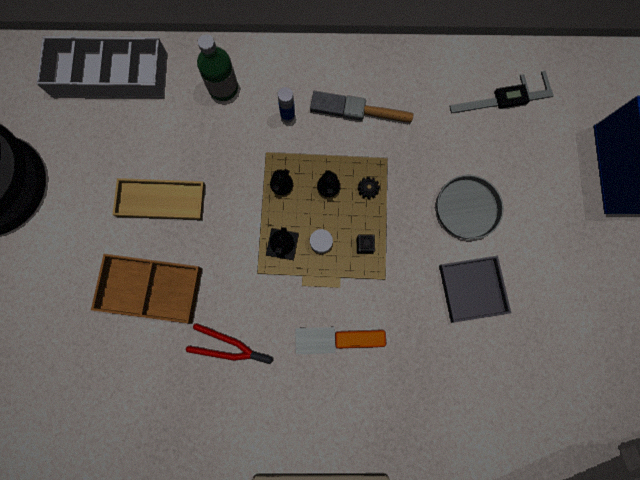

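The top view shows the ducks at (281,183) and (329,184), the raft duck at (281,242), the cube at (366,244) and the gear at (369,188). The white cap at (321,241) is not a print. The carton is at (148,289), the long tray at (159,199), the dish at (469,208) and the square tray at (475,289). Next I'll fit simple models in both cameras.

```bash
cat > h.py <<'E'
import numpy as np, cv2
from scipy.spatial.transform import Rotation as R
from scipy.optimize import minimize
def cam(r,n):
    c=r.camera(n); c["R"]=R.from_quat(c["attitude"]).as_matrix(); c["n"]=n; return c
def proj(c,P):
    q=(np.atleast_2d(P)-c["xyz"])@c["R"]; K=c["camera_matrix"]
    return q[:,:2]/q[:,2:]*K[0,0]+K[:2,2]
def ground(c,uv,z):
    K=c["camera_matrix"]; uv=np.atleast_2d(uv)
    d=np.c_[(uv-K[:2,2])/K[0,0],np.ones(len(uv))]@c["R"].T
    return (c["xyz"]+d*((z-c["xyz"][2])/d[:,2])[:,None])[:,:2]
A=np.linspace(0,2*np.pi,25)
def disc(rad,z,n=25): return np.c_[rad*np.cos(A),rad*np.sin(A),0*A+z]
def sq(w,l,z): return np.array([[w,l,2*z],[w,-l,2*z],[-w,-l,2*z],[-w,l,2*z]])/2
DUCK=[np.r_[disc(.016,0),disc(.022,.014),disc(.019,.026),disc(.012,.034)],np.r_[disc(.012,.03),disc(.012,.045)],
      np.r_[disc(.015,.042),disc(.015,.051),disc(.008,.061)],np.array([[-.025,y,z] for y in(-.005,.005) for z in(.042,.048)]+[[0,y,z] for y in(-.007,.007) for z in(.042,.05)])]
RAFT=[p+[0,0,.003] for p in DUCK]+[np.r_[sq(.052,.052,0),sq(.052,.052,.003)],np.array([[-.025,y,z] for y in(-.005,.005) for z in(0,.045)]+[[-.015,y,z] for y in(-.005,.005) for z in(0,.045)])]
CUBE=[np.r_[sq(.03,.03,0),sq(.03,.03,.03)]]
GEAR=[np.r_[disc(.0185,0),disc(.0185,.014)]]
S=4
def sil(c,model,x,y,yaw,z0,o,w):
    m=np.zeros((w*S,w*S),np.uint8); Rz=R.from_euler('z',yaw).as_matrix()
    for p in model:
        uv=(proj(c,p@Rz.T+[x,y,z0])-o)*S
        cv2.fillConvexPoly(m,cv2.convexHull(np.round(uv*16).astype(np.int32)),255,shift=4)
    return cv2.resize(m,(w,w),interpolation=cv2.INTER_AREA)/255.
def black(c,th=45): return (c["img"].max(2)<th).astype(float)
def fit(cs,model,xy,z0,yaws,th=45,w=70):
    its=[]
    for c in cs:
        o=np.round(proj(c,[*xy,z0+.02])[0]-w/2).astype(int)
        its.append((c,o,black(c,th)[o[1]:o[1]+w,o[0]:o[0]+w]))
    def cost(v,it=its):
        e=0
        for c,o,b in it:
            s=sil(c,model,v[0],v[1],v[2],z0,o,w); near=cv2.dilate((s>0).astype(np.uint8),np.ones((9,9)))
            e+=(np.abs(s-b)*near).sum()/s.sum()
        return e
    best=min((minimize(cost,[*xy,a],method="Nelder-Mead",options=dict(initial_simplex=np.array([[*xy,a],[xy[0]+.01,xy[1],a],[xy[0],xy[1]+.01,a],[*xy,a+.3]]),maxiter=90)) for a in yaws),key=lambda q:q.fun)
    return best.x,best.fun
E
cat > m.py <<'E'
from bench import r
from h import *
T=cam(r,"top")
r_m={}
for n,z in(("carton",.03),("dish",.02),("square_tray",.018),("long_tray",.018)):
    d=r.outline_of(n,"top")
    if n=="dish": d=[k for k in d if k["bbox"][1]<250]
    m=d[0]["mask"].astype(np.uint8)
    ct=max(cv2.findContours(m,0,1)[0],key=cv2.contourArea)[:,0].astype(float)
    g=(ground(T,ct,z)*1000).astype(np.float32)
    print(n,round(d[0]["score"],2),"rect",cv2.minAreaRect(g), "circ",cv2.minEnclosingCircle(g))
C=cam(r,"scene"); cs=[T,C]
ya=np.arange(-3,3.2,.8)
for n,mod,px,yw in(("duck1",DUCK,(281,186),ya),("duck2",DUCK,(329,187),ya),("raft",RAFT,(281,244),ya),("cube",CUBE,(366,244),[-.3,.3]),("gear",GEAR,(369,188),[0])):
    xy=ground(T,px,.024)[0]
    for cc in([T],[C],cs): 
        x,f=fit(cc,mod,xy,.004,yw); print(n,len(cc),cc[0]["n"],x.round(4),round(f,3))
a=cv2.resize(T["img"][145:285,250:395],None,fx=2.7,fy=2.7,interpolation=2);b=cv2.resize(C["img"][205:375,245:430],(a.shape[1],a.shape[0]),interpolation=2)
cv2.imwrite("pics/crop.png",np.clip(np.hstack([a,b])[:,:,::-1].astype(float)*1.8,0,255))
E
python3 m.py
```

```text
carton 0.72 rect ((424.8399963378906, 303.6552734375), (178.77499389648438, 101.49913024902344), 82.46955871582031) circ ((424.0089416503906, 303.84320068359375), 99.82418060302734)
dish 0.63 rect ((578.2772216796875, -276.3173522949219), (120.72151947021484, 125.76899719238281), 0.487230509519577) circ ((576.86572265625, -276.4521484375), 63.9277229309082)Traceback (most recent call last):
  File "m.py", line 8, in <module>
    m=d[0]["mask"].astype(np.uint8)
      ~^^^
IndexError: list index out of range
```

```bash
python3 - <<'E'
s=open('m.py').read()
s=s.replace('''    m=d[0]["mask"]''','''    while not d: T=cam(r,"top"); d=r.outline_of(n,"top")
    m=d[0]["mask"]''')
open('m.py','w').write(s)
E
python3 m.py
```

```text
carton 0.74 rect ((617.7144165039062, -13.010650634765625), (49.95261764526367, 40.578453063964844), 0.16779841482639313) circ ((617.209716796875, -12.756425857543945), 25.514076232910156)
dish 0.96 rect ((577.46484375, -275.30242919921875), (124.26927947998047, 127.5455551147461), 43.531227111816406) circ ((577.2276000976562, -276.7423400878906), 65.31582641601562)
square_tray 0.77 rect ((426.788818359375, -276.3643798828125), (104.25205993652344, 110.65643310546875), 8.74094295501709) circ ((426.24432373046875, -276.07537841796875), 73.50577545166016)
long_tray 0.68 rect ((589.3470458984375, 298.6097106933594), (165.0392303466797, 77.70874786376953), 88.33341217041016) circ ((590.3201904296875, 298.1205139160156), 88.87753295898438)
duck1 1 top [ 0.6181  0.0731 -0.3744] 0.117
duck1 1 scene [ 0.6227  0.072  -0.4694] 0.125
duck1 2 top [ 0.6211  0.073  -0.4292] 0.367
duck2 1 top [ 0.6129 -0.0145 -3.0062] 0.128
duck2 1 scene [ 0.6202 -0.0156  0.0339] 0.139
duck2 2 top [ 0.6173 -0.0146  0.1395] 0.391
raft 1 top [0.5071 0.0707 1.39  ] 0.063
raft 1 scene [ 0.511   0.0715 -0.2004] 0.052
raft 2 top [ 0.5095  0.0709 -0.1801] 0.198
cube 1 top [ 0.5048 -0.0812  0.0239] 0.091
cube 1 scene [ 0.5084 -0.0808 -0.0006] 0.079
cube 2 top [ 0.5058 -0.0809  0.0085] 0.279
gear 1 top [ 0.6138 -0.0899  0.1911] 0.18
gear 1 scene [ 0.6177 -0.0895  0.1667] 0.181
gear 2 top [ 0.6156 -0.0895  0.2053] 0.421[ WARN:0@6.114] global loadsave.cpp:1063 imwrite_ Unsupported depth image for selected encoder is fallbacked to CV_8U.
```

View pics/crop.png

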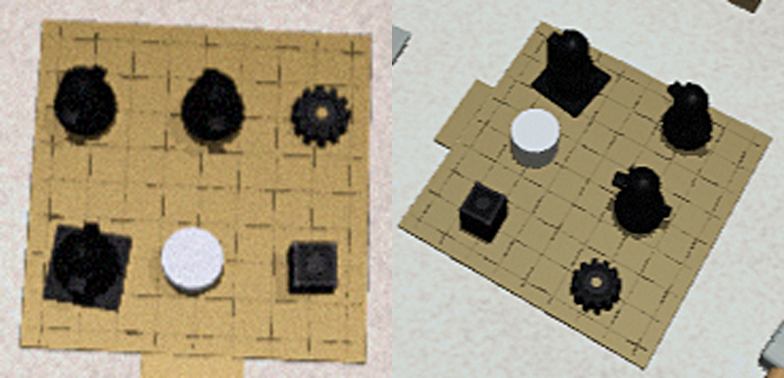

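The picture shows raft duck, cap and cube in the near row, and ducks and gear in the far row. The beaks point towards the base, at about (620,178) on the middle duck in the scene crop. The two cameras agree within 4 mm, so I'll use the mean.

```bash
cat > go.py <<'E'
import sys
from bench import r
from h import *
s=r.read_state(); x,y,z,psi=map(float,sys.argv[1:5])
X=R.from_quat(s["eef_rot"]).as_matrix(); p=np.arctan2(X[1,0],X[0,0])
t=(p-psi+np.pi/2)%np.pi-np.pi/2
c,q=np.cos(p-t),np.sin(p-t); d=np.array([x,y,z])-s["ee_pos"]
print("turn",round(t,3),"then xyz",np.round([c*d[0]+q*d[1],q*d[0]-c*d[1],-d[2]],4),"psi",round(p,3))
E
python3 go.py .621 .073 .15 -.43
```

```text
turn 0.695 then xyz [ 0.1339 -0.8053  0.0836] psi 0.265
```

```bash
python3 -m pendant '[[0,0,0,0.116],[0,0,0,0.116],[0,0,0,0.116],[0,0,0,0.116],[0,0,0,0.116],[0,0,0,0.116],[0.006,-0.035,0,0],[0.006,-0.035,0,0]]' 0.65 20
python3 -m pendant '[[0.006,-0.036,0,0],[0.006,-0.036,0,0],[0.006,-0.036,0,0],[0.006,-0.036,0,0],[0.006,-0.036,0,0],[0.006,-0.036,0,0],[0.006,-0.036,0,0],[0.006,-0.036,0,0]]'
python3 -m pendant '[[0.006,-0.036,0,0],[0.006,-0.036,0,0],[0.006,-0.036,0,0],[0.006,-0.036,0,0],[0.006,-0.036,0,0],[0.006,-0.036,0,0],[0.006,-0.036,0,0],[0.006,-0.036,0,0]]'
python3 go.py .621 .073 .15 -.43
```

```text
time: 2.17
ee_pos: [0.2026, -0.5448, 0.233]
eef_rot: [0.976, -0.216, -0.0, 0.0]
ft_force: [1.5, 0.1, 0.4]
width: 0.0572
grip_force: 0.0
time: 2.83
ee_pos: [0.3684, -0.3015, 0.2338]
eef_rot: [0.977, -0.214, 0.0, 0.0]
ft_force: [1.4, -0.2, 1.2]
width: 0.0561
grip_force: 0.0
time: 3.5
ee_pos: [0.5325, -0.0599, 0.2339]
eef_rot: [0.977, -0.214, 0.0, 0.0]
ft_force: [-0.4, -0.7, -0.9]
width: 0.0565
grip_force: 0.0
turn -0.001 then xyz [ 0.025  -0.1577  0.0839] psi -0.431
```

```bash
python3 -m pendant '[[0.005,-0.031,0.016,0],[0.005,-0.031,0.016,0],[0.005,-0.031,0.016,0],[0.005,-0.031,0.016,0],[0.005,-0.026,0.016,0],[0,0,0,0],[0,0,0,0],[0,0,0,0]]'
python3 go.py .621 .073 .045 -.43
python3 - <<'E'
from bench import r
from h import *
cs=[cam(r,n) for n in("top","scene")]
ims=[]
for c in cs:
    u,v=proj(c,[.621,.073,.06])[0].astype(int)
    ims.append(cv2.resize(c["img"][v-60:v+60,u-60:u+60],(390,390)))
    print(c["n"],proj(c,[.621,.073,.15])[0]-[u-60,v-60])
cv2.imwrite("pics/c1.png",np.clip(np.hstack(ims)[:,:,::-1]*1.6,0,255).astype(np.uint8))
E
```

```text
time: 4.17
ee_pos: [0.6171, 0.0638, 0.1537]
eef_rot: [0.977, -0.214, 0.0, 0.0]
ft_force: [0.0, -0.2, 0.4]
width: 0.0564
grip_force: 0.0
turn -0.001 then xyz [-0.0003 -0.01    0.1087] psi -0.431
top [56.40134619 42.07015741]
scene [65.90231127 31.15143845]
```

View pics/c1.png

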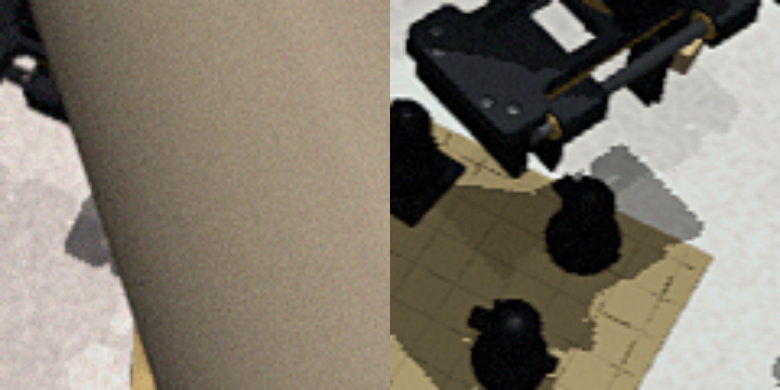

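The scene half shows the gripper over the duck (around 580,230 in the crop), with one finger on each side. The position agrees, so I'm going down.

```bash
python3 -m pendant '[[0,-0.01,0,0],[0,0,0.025,0],[0,0,0.025,0],[0,0,0.025,0],[0,0,0.02,0],[0,0,0.0125,0],[0,0,0,0],[0,0,0,0]]'
python3 go.py .621 .073 .045 -.43
python3 -m pendant '[[0,0,0,0],[0,0,0,0],[0,0,0,0],[0,0,0,0],[0,0,0,0],[0,0,0,0],[0,0,0,0]]' 0.1 15
```

```text
time: 4.93
ee_pos: [0.6216, 0.0735, 0.0466]
eef_rot: [0.977, -0.214, 0.0, -0.0]
ft_force: [0.1, 0.2, 1.1]
width: 0.0564
grip_force: 0.0
turn -0.001 then xyz [-0.0003  0.0006  0.0016] psi -0.431
time: 5.52
ee_pos: [0.6216, 0.0735, 0.0465]
eef_rot: [0.977, -0.214, 0.0, -0.0]
ft_force: [-0.9, -0.1, 4.1]
width: 0.0293
grip_force: 15.0
```

```bash
python3 -m pendant '[[0,0,-0.01,0],[0,0,-0.02,0],[0,0,-0.025,0],[0,0,-0.03,0],[0,0,-0.025,0],[0,0,0,0],[0,0,0,0]]'
python3 go.py .432 .344 .155 -.13
python3 - <<'E'
from bench import r
from h import *
c=cam(r,"scene")
u,v=proj(c,[.621,.073,.13])[0].astype(int)
a=cv2.resize(c["img"][v-60:v+60,u-60:u+60],(390,390))
b=cv2.resize(c["img"][90:230,290:460],(474,390))
cv2.imwrite("pics/c2.png",np.clip(np.hstack([a,b])[:,:,::-1]*1.6,0,255).astype(np.uint8))
E
```

```text
time: 6.1
ee_pos: [0.6221, 0.0736, 0.1581]
eef_rot: [0.977, -0.214, 0.002, -0.0]
ft_force: [0.2, 0.4, -0.4]
width: 0.0289
grip_force: 15.0
turn -0.301 then xyz [-0.2236 -0.2435  0.0031] psi -0.431
```

View pics/c2.png

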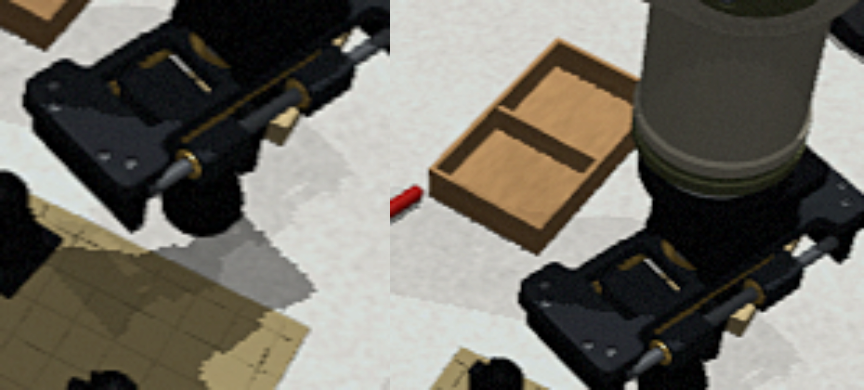

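The duck hangs upright in the gripper at about (203,205). Moving to the far compartment and rechecking the containers from the scene camera.

```bash
python3 -m pendant '[[0,0,0,-0.1],[0,0,0,-0.1],[0,0,0,-0.1],[-0.025,-0.027,0,0],[-0.025,-0.027,0,0],[-0.025,-0.027,0,0],[-0.025,-0.027,0,0],[-0.025,-0.027,0,0]]'
python3 -m pendant '[[-0.025,-0.027,0,0],[-0.025,-0.027,0,0],[-0.025,-0.027,0,0],[-0.024,-0.027,0,0],[0,0,0,0],[0,0,0,0],[0,0,0,0]]'
python3 go.py .432 .344 .05 -.13
python3 - <<'E'
from bench import r
from h import *
C=cam(r,"scene")
for n,z in(("carton",.03),("dish",.02),("square_tray",.018),("long_tray",.018)):
    for d in r.outline_of(n,"scene")[:2]:
        ct=max(cv2.findContours(d["mask"].astype(np.uint8),0,1)[0],key=cv2.contourArea)[:,0].astype(float)
        g=(ground(C,ct,z)*1000).astype(np.float32)
        print(n,round(d["score"],2),d["bbox"],cv2.minAreaRect(g),cv2.minEnclosingCircle(g))
E
```

```text
time: 6.82
ee_pos: [0.5131, 0.2243, 0.1547]
eef_rot: [0.998, -0.066, -0.001, 0.001]
ft_force: [0.1, 1.1, -0.7]
width: 0.0292
grip_force: 15.0
time: 7.4
ee_pos: [0.4339, 0.3385, 0.1549]
eef_rot: [0.998, -0.065, -0.001, 0.001]
ft_force: [0.4, -0.1, -0.4]
width: 0.0289
grip_force: 15.0
turn -0.001 then xyz [-0.0026 -0.0052  0.1049] psi -0.131
carton 0.78 [346.4, 141.8, 85.6, 80.3] ((432.52996826171875, 297.33294677734375), (189.77500915527344, 112.46697998046875), 82.6133041381836) ((431.81231689453125, 297.00701904296875), 107.05902862548828)
carton 0.65 [187.1, 377.4, 82.5, 80.6] ((435.8608703613281, -281.39300537109375), (107.68983459472656, 107.13912963867188), 9.304869651794434) ((434.5437927246094, -281.5257263183594), 72.16908264160156)
dish 0.58 [266.3, 420.9, 80.2, 76.7] ((580.179443359375, -276.2222900390625), (122.44920349121094, 124.00485229492188), 86.94890594482422) ((580.3992919921875, -276.2406005859375), 63.48987579345703)
square_tray 0.57 [186.4, 378.0, 80.8, 75.3] ((431.1983947753906, -278.5273742675781), (108.9258041381836, 108.05460357666016), 9.175661087036133) ((432.60723876953125, -278.388671875), 73.4580307006836)
long_tray 0.72 [417.4, 173.8, 63.0, 72.2] ((595.8197631835938, 294.9877014160156), (174.74209594726562, 75.42244720458984), 87.77857208251953) ((593.9444580078125, 295.1063232421875), 91.70475769042969)
long_tray 0.52 [361.0, 90.7, 20.6, 30.4] ((393.23956298828125, 459.2174987792969), (87.2255859375, 49.20446014404297), 85.8760757446289) ((383.2117004394531, 458.9420166015625), 44.97205352783203)
```

```bash
python3 -m pendant '[[-0.002,-0.005,0.02,0],[0,0,0.025,0],[0,0,0.025,0],[0,0,0.02,0],[0,0,0.012,0],[0,0,0,0],[0,0,0,0]]'
python3 -m pendant '[[0,0,0.002,0],[0,0,0.002,0],[0,0,0.001,0],[0,0,0,0]]'
```

```text
time: 8.23
ee_pos: [0.4329, 0.3443, 0.0541]
eef_rot: [0.998, -0.066, -0.0, 0.0]
ft_force: [0.0, -0.3, 0.0]
width: 0.029
grip_force: 15.0
time: 8.57
ee_pos: [0.433, 0.3445, 0.0493]
eef_rot: [0.998, -0.066, 0.0, -0.0]
ft_force: [-0.9, 0.2, -0.5]
width: 0.0296
grip_force: 15.0
```

```bash
python3 -m pendant '[[0,0,0.001,0],[0,0,0.001,0],[0,0,0,0]]'
python3 -m pendant '[[0,0,0.001,0],[0,0,0,0]]'
```

```text
time: 8.82
ee_pos: [0.4327, 0.3444, 0.0468]
eef_rot: [0.998, -0.066, -0.0, 0.0]
ft_force: [0.3, -0.7, 0.4]
width: 0.0292
grip_force: 15.0
time: 8.98
ee_pos: [0.4329, 0.3446, 0.0465]
eef_rot: [0.998, -0.066, 0.0, 0.0]
ft_force: [-2.2, -1.4, 6.2]
width: 0.0291
grip_force: 15.0
```

The force shows contact, so I'm releasing the duck, lifting and going to the second duck.

```bash
python3 -m pendant '[[0,0,0,0],[0,0,0,0],[0,0,0,0],[0,0,0,0],[0,0,-0.02,0],[0,0,-0.03,0],[0,0,-0.03,0],[0,0,-0.03,0]]' 0.65
python3 go.py .6173 -.0148 .15 .1
```

```text
time: 9.65
ee_pos: [0.4324, 0.3444, 0.1569]
eef_rot: [0.998, -0.065, -0.0, 0.0]
ft_force: [-0.1, -0.4, 0.2]
width: 0.056
grip_force: 0.0
turn -0.231 then xyz [0.1481 0.3758 0.0069] psi -0.131
```

```bash
python3 -m pendant '[[0,0,0,-0.115],[0,0,0,-0.115],[0.0135,0.034,0,0],[0.0135,0.034,0,0],[0.0135,0.034,0,0],[0.0135,0.034,0,0],[0.0135,0.034,0,0],[0.0135,0.034,0,0]]'
python3 -m pendant '[[0.0135,0.034,0,0],[0.0135,0.034,0,0],[0.0135,0.034,0,0],[0.0135,0.034,0,0],[0.0135,0.036,0,0],[0,0,0,0],[0,0,0,0]]'
python3 go.py .6173 -.0148 .046 .1
python3 - <<'E'
from bench import r
from h import *
c=cam(r,"scene"); x,f=fit([c],DUCK,(.62,-.0156),.004,[0.1],w=44);print(x,f)
b=cv2.resize(c["img"][90:190,290:400],(429,390)); u,v=proj(c,[.617,-.015,.06])[0].astype(int)
a=cv2.resize(c["img"][v-60:v+60,u-55:u+55],(357,390))
cv2.imwrite("pics/c3.png",np.clip(np.hstack([a,b])[:,:,::-1]*1.6,0,255).astype(np.uint8))
E
```

```text
time: 10.32
ee_pos: [0.534, 0.1478, 0.156]
eef_rot: [0.999, 0.049, 0.0, 0.0]
ft_force: [0.6, 0.4, -0.1]
width: 0.0567
grip_force: 0.0
time: 10.9
ee_pos: [0.618, -0.0181, 0.1554]
eef_rot: [0.999, 0.047, -0.0, 0.001]
ft_force: [-0.7, 0.2, 0.3]
width: 0.0564
grip_force: 0.0
turn -0.006 then xyz [-0.0003 -0.0033  0.1094] psi 0.094
[ 0.62044635 -0.01560864  0.07678882] 0.3671684811186633
```

View pics/c3.png

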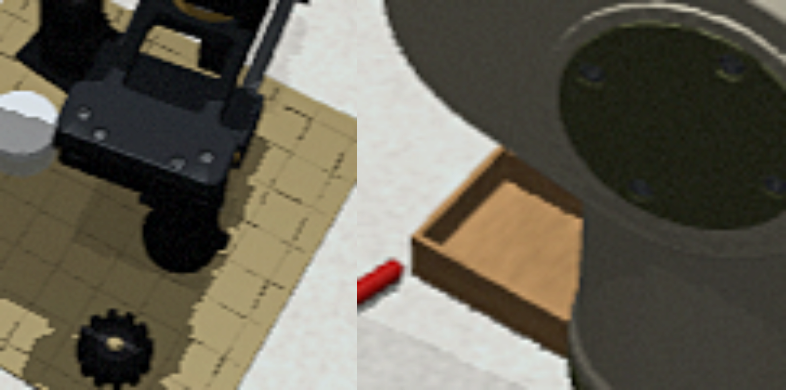

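The gripper hides duck 2's head at about (180,230), and the arm covers the compartment with the first duck. Duck 2's estimate is the same as before, so I'm gripping it.

```bash
python3 -m pendant '[[0,-0.003,0.01,0],[0,0,0.025,0],[0,0,0.025,0],[0,0,0.025,0],[0,0,0.015,0],[0,0,0.009,0],[0,0,0,0],[0,0,0,0]]'
python3 -m pendant '[[0,0,0,0],[0,0,0,0],[0,0,0,0],[0,0,0,0],[0,0,0,0],[0,0,0,0],[0,0,0,0]]' 0.1 15
python3 -m pendant '[[0,0,-0.01,0],[0,0,-0.02,0],[0,0,-0.025,0],[0,0,-0.03,0],[0,0,-0.025,0],[0,0,0,0],[0,0,0,0]]'
python3 go.py .4217 .262 .155 -.13
```

```text
time: 11.62
ee_pos: [0.6172, -0.011, 0.0471]
eef_rot: [0.999, 0.05, -0.0, -0.0]
ft_force: [0.6, -0.6, 0.7]
width: 0.0567
grip_force: 0.0
time: 12.2
ee_pos: [0.6175, -0.0122, 0.0473]
eef_rot: [0.999, 0.049, 0.0, 0.0]
ft_force: [0.5, -1.0, 3.0]
width: 0.0291
grip_force: 15.0
time: 12.78
ee_pos: [0.6182, -0.0119, 0.1592]
eef_rot: [0.999, 0.049, 0.002, 0.0]
ft_force: [-0.3, 0.0, -0.9]
width: 0.0291
grip_force: 15.0
turn 0.229 then xyz [-0.2304 -0.2461  0.0042] psi 0.099
```

```bash
python3 -m pendant '[[0,0,0,0.115],[0,0,0,0.114],[-0.025,-0.027,0,0],[-0.025,-0.027,0,0],[-0.025,-0.027,0,0],[-0.025,-0.027,0,0],[-0.025,-0.027,0,0],[-0.025,-0.027,0,0]]'
python3 -m pendant '[[-0.027,-0.027,0,0],[-0.027,-0.027,0,0],[-0.026,-0.03,0,0],[0,0,0,0],[0,0,0,0],[0,0,0,0]]'
python3 go.py .4217 .262 .05 -.13
python3 - <<'E'
from bench import r
from h import *
c=cam(r,"scene")
b=cv2.resize(c["img"][80:190,290:410],(654,600))
cv2.imwrite("pics/c4.png",np.clip(b[:,:,::-1]*1.6,0,255).astype(np.uint8))
E
```

```text
time: 13.45
ee_pos: [0.4876, 0.169, 0.1559]
eef_rot: [0.998, -0.065, -0.001, 0.001]
ft_force: [0.2, 0.9, 0.5]
width: 0.0292
grip_force: 15.0
time: 13.95
ee_pos: [0.4211, 0.261, 0.1562]
eef_rot: [0.998, -0.065, -0.001, 0.001]
ft_force: [1.3, -1.2, -0.3]
width: 0.0288
grip_force: 15.0
turn -0.0 then xyz [ 0.0005 -0.0011  0.1062] psi -0.13
```

View pics/c4.png

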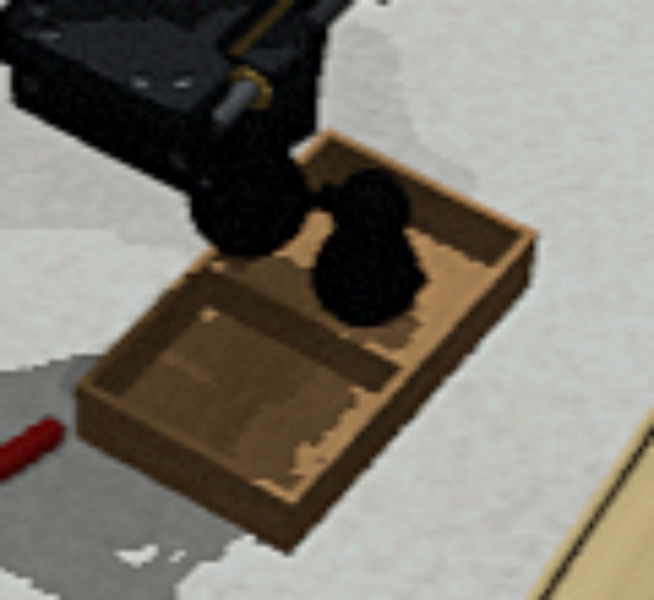

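The first duck stands upright in the far compartment at about (370,260). The near compartment is empty, so the second duck goes down there.

```bash
python3 -m pendant '[[0.001,-0.001,0.02,0],[0,0,0.025,0],[0,0,0.025,0],[0,0,0.02,0],[0,0,0.012,0],[0,0,0,0],[0,0,0,0]]'
python3 -m pendant '[[0,0,0.002,0],[0,0,0.002,0],[0,0,0,0],[0,0,0,0]]'
python3 -m pendant '[[0,0,0.001,0],[0,0,0,0]]'
```

```text
time: 14.58
ee_pos: [0.4226, 0.2619, 0.0549]
eef_rot: [0.998, -0.066, -0.0, 0.0]
ft_force: [0.3, -0.5, 0.3]
width: 0.0292
grip_force: 15.0
time: 14.92
ee_pos: [0.4226, 0.2627, 0.0515]
eef_rot: [0.998, -0.065, 0.0, -0.0]
ft_force: [-0.3, 0.5, -0.8]
width: 0.0291
grip_force: 15.0
time: 15.08
ee_pos: [0.4223, 0.2626, 0.05]
eef_rot: [0.998, -0.065, 0.0, 0.0]
ft_force: [0.4, 0.2, -0.0]
width: 0.0293
grip_force: 15.0
```

```bash
python3 -m pendant '[[0,0,0.001,0],[0,0,0.001,0],[0,0,0,0]]'
python3 -m pendant '[[0,0,0.001,0],[0,0,0,0]]'
python3 -m pendant '[[0,0,0.0005,0],[0,0,0,0]]'
```

```text
time: 15.33
ee_pos: [0.4222, 0.2625, 0.0477]
eef_rot: [0.998, -0.065, -0.0, 0.0]
ft_force: [0.0, -1.0, -0.5]
width: 0.029
grip_force: 15.0
time: 15.5
ee_pos: [0.4227, 0.2626, 0.0473]
eef_rot: [0.998, -0.065, 0.0, 0.0]
ft_force: [0.2, -1.4, 3.6]
width: 0.0288
grip_force: 15.0
time: 15.67
ee_pos: [0.4229, 0.2626, 0.0471]
eef_rot: [0.998, -0.065, 0.0, 0.0]
ft_force: [-0.7, -2.6, 8.9]
width: 0.0288
grip_force: 15.0
```

Contact again, so I'm releasing and going to the raft duck.

```bash
python3 -m pendant '[[0,0,0,0],[0,0,0,0],[0,0,0,0],[0,0,0,0],[0,0,-0.02,0],[0,0,-0.03,0],[0,0,-0.03,0],[0,0,-0.03,0]]' 0.65
python3 go.py .5092 .0711 .155 -.18
```

```text
time: 16.33
ee_pos: [0.4218, 0.2625, 0.1575]
eef_rot: [0.998, -0.065, -0.0, 0.0]
ft_force: [0.4, 0.7, -0.1]
width: 0.0563
grip_force: 0.0
turn 0.05 then xyz [0.1202 0.1727 0.0025] psi -0.13
```

```bash
python3 -m pendant '[[0,0,0,0.05],[0.024,0.035,0,0],[0.024,0.035,0,0],[0.024,0.035,0,0],[0.024,0.035,0,0],[0.024,0.033,0,0],[0,0,0,0],[0,0,0,0]]'
python3 go.py .5092 .0711 .0495 -.18
python3 - <<'E'
from bench import r
from h import *
c=cam(r,"scene")
a=cv2.resize(c["img"][80:190,290:400],(400,400)); u,v=proj(c,[.509,.071,.07])[0].astype(int)
b=cv2.resize(c["img"][v-55:v+55,u-55:u+55],(400,400))
cv2.imwrite("pics/c5.png",np.clip(np.hstack([a,b])[:,:,::-1]*1.6,0,255).astype(np.uint8))
E
```

```text
time: 17.0
ee_pos: [0.5086, 0.0713, 0.1561]
eef_rot: [0.996, -0.092, -0.0, 0.0]
ft_force: [-0.7, 1.2, 0.3]
width: 0.0571
grip_force: 0.0
turn -0.005 then xyz [6.000e-04 1.000e-04 1.066e-01] psi -0.185
```

View pics/c5.png

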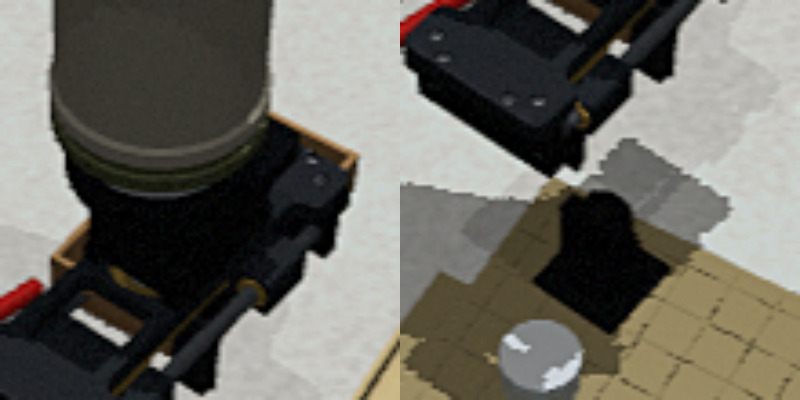

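The raft duck is at about (600,260), between the fingers, and the cap at (540,350) is clear of them. Gripping.

```bash
python3 -m pendant '[[0.0005,0,0.01,0],[0,0,0.025,0],[0,0,0.025,0],[0,0,0.025,0],[0,0,0.012,0],[0,0,0.0095,0],[0,0,0,0],[0,0,0,0]]'
python3 -m pendant '[[0,0,0,0],[0,0,0,0],[0,0,0,0],[0,0,0,0],[0,0,0,0],[0,0,0,0],[0,0,0,0]]' 0.1 15
python3 -m pendant '[[0,0,-0.01,0],[0,0,-0.02,0],[0,0,-0.025,0],[0,0,-0.03,0],[0,0,-0.03,0],[0,0,0,0],[0,0,0,0]]'
python3 go.py .5785 -.2763 .165 -.18
```

```text
time: 17.72
ee_pos: [0.5088, 0.0742, 0.0504]
eef_rot: [0.996, -0.09, 0.0, 0.0]
ft_force: [0.1, -0.6, 0.5]
width: 0.0568
grip_force: 0.0
time: 18.3
ee_pos: [0.5088, 0.0735, 0.0502]
eef_rot: [0.996, -0.09, 0.0, 0.0]
ft_force: [-0.6, -0.7, 3.4]
width: 0.029
grip_force: 15.0
time: 18.88
ee_pos: [0.5096, 0.0739, 0.1672]
eef_rot: [0.996, -0.09, 0.002, -0.0]
ft_force: [0.0, 0.5, -0.6]
width: 0.0291
grip_force: 15.0
turn -0.0 then xyz [0.1305 0.3322 0.0022] psi -0.18
```

```bash
python3 -m pendant '[[0.013,0.033,0,0],[0.013,0.033,0,0],[0.013,0.033,0,0],[0.013,0.033,0,0],[0.013,0.033,0,0],[0.013,0.033,0,0],[0.013,0.033,0,0],[0.013,0.033,0,0]]'
python3 -m pendant '[[0.013,0.033,0,0],[0.0135,0.034,0,0],[0,0,0,0],[0,0,0,0],[0,0,0,0]]'
python3 go.py .5785 -.2763 .055 -.18
python3 - <<'E'
from bench import r
from h import *
c=cam(r,"scene"); d=cam(r,"top")
a=cv2.resize(c["img"][80:190,290:400],(400,400)); u,v=proj(c,[.5785,-.276,.07])[0].astype(int)
b=cv2.resize(c["img"][v-60:v+60,u-60:u+60],(400,400))
cv2.imwrite("pics/c6.png",np.clip(np.hstack([a,b])[:,:,::-1]*1.6,0,255).astype(np.uint8))
E
```

```text
time: 19.55
ee_pos: [0.563, -0.2062, 0.164]
eef_rot: [0.996, -0.09, -0.001, 0.0]
ft_force: [0.6, 0.9, 0.4]
width: 0.0287
grip_force: 15.0
time: 19.97
ee_pos: [0.5773, -0.2746, 0.1639]
eef_rot: [0.996, -0.09, -0.001, -0.0]
ft_force: [-0.5, 0.3, -0.3]
width: 0.0293
grip_force: 15.0
turn 0.0 then xyz [0.0015 0.0015 0.1089] psi -0.18
```

View pics/c6.png

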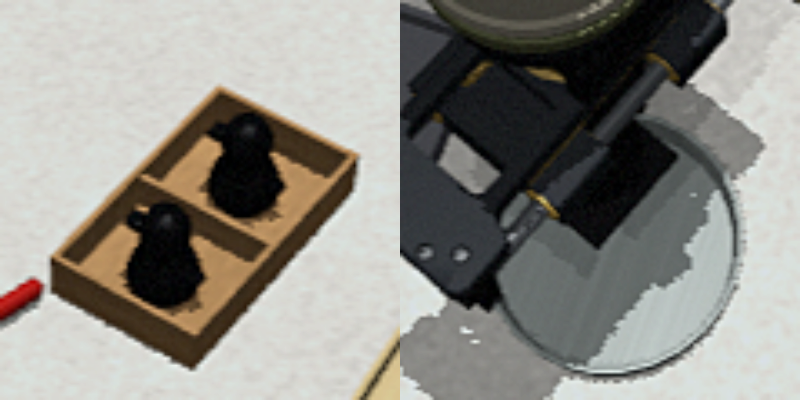

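Both ducks stand in their compartments at (245,165) and (165,255). The raft is level above the dish at about (615,190). Lowering it.

```bash
python3 -m pendant '[[0.0015,0.0015,0.02,0],[0,0,0.025,0],[0,0,0.025,0],[0,0,0.025,0],[0,0,0.011,0],[0,0,0,0],[0,0,0,0]]'
python3 -m pendant '[[0,0,0.002,0],[0,0,0.002,0],[0,0,0,0],[0,0,0,0]]'
python3 -m pendant '[[0,0,0.001,0],[0,0,0,0]]'
```

```text
time: 20.65
ee_pos: [0.5792, -0.2764, 0.0596]
eef_rot: [0.996, -0.089, -0.0, 0.0]
ft_force: [0.3, -0.0, 1.4]
width: 0.0289
grip_force: 15.0
time: 20.98
ee_pos: [0.5792, -0.2773, 0.0558]
eef_rot: [0.996, -0.09, 0.0, 0.0]
ft_force: [-0.1, 0.3, 0.3]
width: 0.0287
grip_force: 15.0
time: 21.15
ee_pos: [0.5789, -0.2772, 0.0542]
eef_rot: [0.996, -0.09, 0.0, 0.0]
ft_force: [0.5, 0.2, 0.3]
width: 0.0291
grip_force: 15.0
```

```bash
python3 -m pendant '[[0,0,0.0015,0],[0,0,0.0015,0],[0,0,0,0]]'
python3 -m pendant '[[0,0,0.001,0],[0,0,0,0]]'
python3 -m pendant '[[0,0,0.0005,0],[0,0,0,0]]'
```

```text
time: 21.4
ee_pos: [0.5786, -0.2771, 0.0507]
eef_rot: [0.996, -0.09, -0.0, 0.0]
ft_force: [-0.5, -1.1, -1.4]
width: 0.029
grip_force: 15.0
time: 21.57
ee_pos: [0.5789, -0.2773, 0.0503]
eef_rot: [0.996, -0.09, 0.0, 0.0]
ft_force: [-0.5, 0.2, 2.9]
width: 0.0287
grip_force: 15.0
time: 21.73
ee_pos: [0.579, -0.2774, 0.0502]
eef_rot: [0.996, -0.09, 0.0, 0.0]
ft_force: [-2.9, 0.5, 5.7]
width: 0.0292
grip_force: 15.0
```

```bash
python3 -m pendant '[[0,0,0,0],[0,0,0,0],[0,0,0,0],[0,0,0,0],[0,0,-0.02,0],[0,0,-0.03,0],[0,0,-0.03,0],[0,0,-0.03,0]]' 0.65
python3 go.py .5065 -.081 .12 .01
```

```text
time: 22.4
ee_pos: [0.5786, -0.2769, 0.1606]
eef_rot: [0.996, -0.09, -0.0, 0.0]
ft_force: [0.0, -1.1, -0.6]
width: 0.0562
grip_force: 0.0
turn -0.19 then xyz [-0.0701 -0.1966  0.0406] psi -0.18
```

```bash
python3 -m pendant '[[0,0,0,-0.095],[0,0,0,-0.095],[-0.012,-0.033,0,0],[-0.012,-0.033,0,0],[-0.012,-0.033,0,0],[-0.012,-0.033,0.01,0],[-0.012,-0.033,0.015,0],[-0.01,-0.032,0.015,0]]'
python3 -m pendant '[[0,0,0,0],[0,0,0,0],[0,0,0,0]]'
python3 go.py .5065 -.081 .02 .01
python3 - <<'E'
from bench import r
from h import *
c=cam(r,"scene")
u,v=proj(c,[.5785,-.276,.03])[0].astype(int)
a=cv2.resize(c["img"][v-60:v+60,u-60:u+60],(400,400)); u,v=proj(c,[.5065,-.081,.04])[0].astype(int)
b=cv2.resize(c["img"][v-60:v+60,u-60:u+60],(400,400))
cv2.imwrite("pics/c7.png",np.clip(np.hstack([a,b])[:,:,::-1]*1.6,0,255).astype(np.uint8))
print(fit([c],CUBE,(.5085,-.081),.004,[0],w=40))
E
```

```text
time: 23.07
ee_pos: [0.5062, -0.0793, 0.1194]
eef_rot: [1.0, 0.005, 0.0, 0.0]
ft_force: [0.8, 0.7, 0.0]
width: 0.0568
grip_force: 0.0
time: 23.32
ee_pos: [0.5072, -0.0813, 0.1198]
eef_rot: [1.0, 0.005, 0.0, 0.0]
ft_force: [-0.1, -0.9, -0.4]
width: 0.0569
grip_force: 0.0
turn -0.0 then xyz [-0.0007 -0.0003  0.0998] psi 0.01
(array([ 0.50852369, -0.0805219 , -0.01629601]), np.float64(0.3997930379317365))
```

View pics/c7.png

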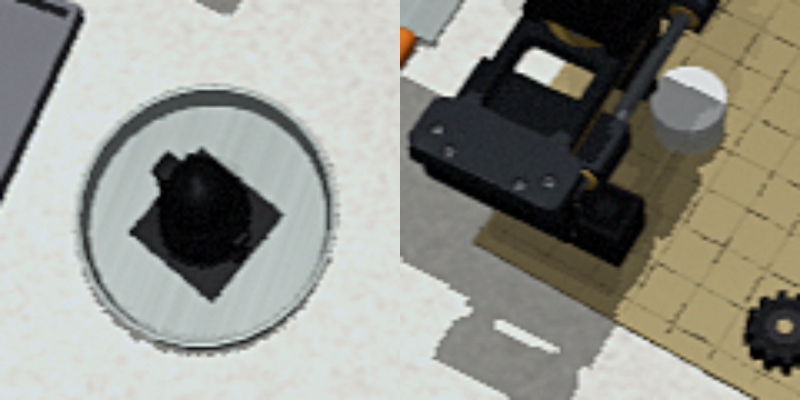

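The raft duck stands flat in the dish at about (205,225), and the cube at about (605,225) lies between the fingers. Gripping the cube.

```bash
python3 -m pendant '[[0,0,0.02,0],[0,0,0.025,0],[0,0,0.025,0],[0,0,0.02,0],[0,0,0.01,0],[0,0,0,0],[0,0,0,0]]'
python3 -m pendant '[[0,0,0,0],[0,0,0,0],[0,0,0,0],[0,0,0,0],[0,0,0,0],[0,0,0,0],[0,0,0,0]]' 0.1 15
python3 -m pendant '[[0,0,-0.01,0],[0,0,-0.02,0],[0,0,-0.025,0],[0,0,-0.03,0],[0,0,-0.015,0],[0,0,0,0],[0,0,0,0]]'
python3 go.py .428 -.2765 .12 .155
```

```text
time: 23.95
ee_pos: [0.5074, -0.0815, 0.02]
eef_rot: [1.0, 0.004, -0.0, 0.0]
ft_force: [0.5, 0.2, 0.9]
width: 0.0563
grip_force: 0.0
time: 24.53
ee_pos: [0.5072, -0.0809, 0.02]
eef_rot: [1.0, 0.005, 0.0, 0.0]
ft_force: [-1.3, -0.4, 5.4]
width: 0.0304
grip_force: 15.0
time: 25.12
ee_pos: [0.5074, -0.0809, 0.1206]
eef_rot: [1.0, 0.005, 0.001, 0.0]
ft_force: [-0.0, 0.4, -0.5]
width: 0.0301
grip_force: 15.0
turn -0.145 then xyz [-0.1086  0.181   0.0006] psi 0.01
```

```bash
python3 -m pendant '[[0,0,0,-0.073],[0,0,0,-0.072],[-0.018,0.030,0,0],[-0.018,0.030,0,0],[-0.018,0.030,0,0],[-0.018,0.030,0,0],[-0.018,0.030,0,0],[-0.018,0.030,0,0]]'
python3 -m pendant '[[0,0,0.02,0],[0,0,0.025,0],[0,0,0.025,0],[0,0,0.018,0],[0,0,0,0],[0,0,0,0]]'
python3 go.py .428 -.2765 .02 .155
```

```text
time: 25.78
ee_pos: [0.4263, -0.2763, 0.1185]
eef_rot: [0.997, 0.077, -0.001, -0.0]
ft_force: [0.2, 0.0, 0.3]
width: 0.0299
grip_force: 15.0
time: 26.28
ee_pos: [0.4268, -0.2748, 0.0304]
eef_rot: [0.997, 0.077, -0.002, -0.001]
ft_force: [-0.4, -0.1, 0.5]
width: 0.0296
grip_force: 15.0
turn -0.0 then xyz [0.0009 0.0019 0.0104] psi 0.155
```

```bash
python3 -m pendant '[[0,0,0.004,0],[0,0,0.003,0],[0,0,0.001,0],[0,0,0,0],[0,0,0,0]]'
python3 -m pendant '[[0,0,0.0015,0],[0,0,0,0]]'
python3 -m pendant '[[0,0,0.001,0],[0,0,0,0]]'
```

```text
time: 26.7
ee_pos: [0.4282, -0.2755, 0.024]
eef_rot: [0.997, 0.077, 0.0, 0.0]
ft_force: [-0.0, 0.9, 0.8]
width: 0.0299
grip_force: 15.0
time: 26.87
ee_pos: [0.428, -0.2754, 0.0221]
eef_rot: [0.997, 0.077, -0.0, 0.0]
ft_force: [0.0, 0.4, -0.5]
width: 0.0297
grip_force: 15.0
time: 27.03
ee_pos: [0.4279, -0.2754, 0.021]
eef_rot: [0.997, 0.077, -0.0, 0.0]
ft_force: [-0.8, -0.1, -0.3]
width: 0.0296
grip_force: 15.0
```

```bash
python3 -m pendant '[[0,0,0.001,0],[0,0,0,0]]'
python3 -m pendant '[[0,0,0.0005,0],[0,0,0,0]]'
```

```text
time: 27.2
ee_pos: [0.428, -0.2753, 0.02]
eef_rot: [0.997, 0.077, -0.0, 0.0]
ft_force: [-0.7, -0.7, -0.1]
width: 0.0299
grip_force: 15.0
time: 27.37
ee_pos: [0.428, -0.2754, 0.0199]
eef_rot: [0.997, 0.077, -0.0, 0.0]
ft_force: [-1.0, 1.0, 4.5]
width: 0.0299
grip_force: 15.0
```

```bash
python3 -m pendant '[[0,0,0,0],[0,0,0,0],[0,0,0,0],[0,0,-0.01,0],[0,0,-0.02,0],[0,0,-0.03,0],[0,0,-0.03,0],[0,0,-0.01,0]]' 0.55
python3 go.py .6158 -.0897 .12 .0
```

```text
time: 28.03
ee_pos: [0.4297, -0.2763, 0.1245]
eef_rot: [0.997, 0.077, 0.002, 0.002]
ft_force: [0.5, -0.6, 0.4]
width: 0.0478
grip_force: 0.0
turn 0.155 then xyz [ 0.1861 -0.1866  0.0045] psi 0.155
```

```bash
python3 -m pendant '[[0,0,0,0.078],[0,0,0,0.077],[0.026,-0.026,0,0],[0.027,-0.027,0,0],[0.027,-0.027,0,0],[0.027,-0.027,0,0],[0.027,-0.027,0,0],[0.027,-0.027,0,0]]' 0.75
python3 -m pendant '[[0.025,-0.025,0,0],[0,0,0,0],[0,0,0,0],[0,0,0,0]]'
python3 go.py .6158 -.0897 .018 .0
python3 - <<'E'
from bench import r
from h import *
c=cam(r,"scene")
a=cv2.resize(c["img"][320:440,130:250],(400,400)); u,v=proj(c,[.6158,-.09,.04])[0].astype(int)
b=cv2.resize(c["img"][v-60:v+60,u-60:u+60],(400,400))
cv2.imwrite("pics/c8.png",np.clip(np.hstack([a,b])[:,:,::-1]*1.6,0,255).astype(np.uint8))
print(fit([c],GEAR,(.6177,-.0895),.004,[0],w=40))
E
```

```text
time: 28.7
ee_pos: [0.5901, -0.1129, 0.12]
eef_rot: [1.0, -0.0, 0.0, 0.0]
ft_force: [0.6, -1.0, -0.5]
width: 0.0649
grip_force: 0.0
time: 29.03
ee_pos: [0.6137, -0.0899, 0.1194]
eef_rot: [1.0, -0.0, -0.0, 0.0]
ft_force: [-0.3, -0.5, -1.2]
width: 0.0652
grip_force: 0.0
turn -0.0 then xyz [ 0.0021 -0.0002  0.1014] psi -0.0
(array([ 0.62121646, -0.09101023,  0.36046772]), np.float64(0.5296847315577804))
```

View pics/c8.png

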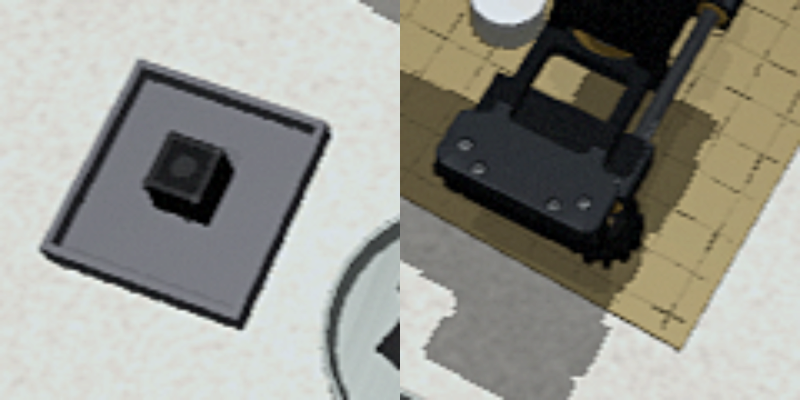

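The cube lies flat in the grey tray at about (190,175). The gear at (620,230) is under the gripper, so I'm going down for it.

```bash
python3 -m pendant '[[0.002,0,0.02,0],[0,0,0.025,0],[0,0,0.025,0],[0,0,0.02,0],[0,0,0.01,0],[0,0,0.0015,0],[0,0,0,0],[0,0,0,0]]'
python3 -m pendant '[[0,0,0,0],[0,0,0,0],[0,0,0,0],[0,0,0,0],[0,0,0,0],[0,0,0,0],[0,0,0,0]]' 0.1 15
python3 -m pendant '[[0,0,-0.01,0],[0,0,-0.02,0],[0,0,-0.025,0],[0,0,-0.03,0],[0,0,-0.025,0],[0,0,0,0],[0,0,0,0]]'
python3 go.py .592 .2975 .12 -.035
```

```text
time: 29.75
ee_pos: [0.6168, -0.09, 0.0195]
eef_rot: [1.0, -0.0, 0.001, 0.0]
ft_force: [0.4, -0.1, 0.5]
width: 0.0655
grip_force: 0.0
time: 30.33
ee_pos: [0.6161, -0.0894, 0.0182]
eef_rot: [1.0, -0.0, 0.0, 0.0]
ft_force: [-0.7, 0.7, 3.4]
width: 0.0392
grip_force: 15.0
time: 30.92
ee_pos: [0.617, -0.0895, 0.1302]
eef_rot: [1.0, -0.0, 0.002, 0.0]
ft_force: [-0.3, 0.4, -2.0]
width: 0.0394
grip_force: 15.0
turn 0.035 then xyz [-0.0385 -0.3859  0.0102] psi -0.0
```

```bash
python3 -m pendant '[[0,0,0,0.035],[-0.0035,-0.035,0,0],[-0.0035,-0.035,0,0],[-0.0035,-0.035,0,0],[-0.0035,-0.035,0,0],[-0.0035,-0.035,0,0],[-0.0035,-0.035,0,0],[-0.0035,-0.035,0,0]]'
python3 -m pendant '[[-0.0035,-0.035,0,0],[-0.0035,-0.035,0,0],[-0.0035,-0.035,0,0],[-0.0035,-0.035,0,0],[0,0,0,0],[0,0,0,0],[0,0,0,0]]'
python3 go.py .592 .2975 .03 -.035
python3 - <<'E'
from bench import r
from h import *
c=cam(r,"scene")
b=cv2.resize(c["img"][110:230,360:480],(500,500))
cv2.imwrite("pics/c9.png",np.clip(b[:,:,::-1]*1.6,0,255).astype(np.uint8))
E
```

```text
time: 31.58
ee_pos: [0.599, 0.1577, 0.1267]
eef_rot: [1.0, -0.018, -0.001, 0.001]
ft_force: [1.0, -0.6, 0.6]
width: 0.0395
grip_force: 15.0
time: 32.17
ee_pos: [0.5907, 0.296, 0.1266]
eef_rot: [1.0, -0.018, -0.001, 0.001]
ft_force: [0.1, -0.9, -0.7]
width: 0.0398
grip_force: 15.0
turn -0.0 then xyz [ 0.0013 -0.0016  0.0966] psi -0.035
```

View pics/c9.png

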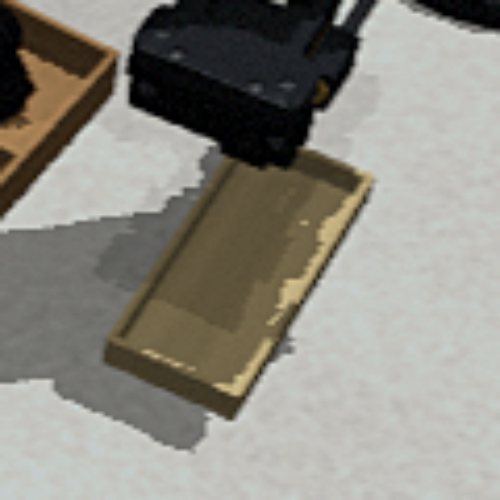

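```bash
python3 - <<'E'
from bench import r
from h import *
c=cam(r,"scene")
p=np.array([[107,346],[240,398],[372,180]])*.24+[360,110]
g=ground(c,p,.018);print(g,(g[0]+g[2])/2,np.linalg.norm(np.diff(g,axis=0),axis=1))
E
```

```text
[[0.55915505 0.21841904]
 [0.62674587 0.21986388]
 [0.63166766 0.37593884]] [0.59541135 0.29717894] [0.06760626 0.15615254]
```

The long tray is empty, with rim corners at (107,346), (240,398) and (372,180). Its size checks out and its centre is about (0.592, 0.297). Lowering the gear.

```bash
python3 -m pendant '[[0.001,-0.001,0.02,0],[0,0,0.025,0],[0,0,0.025,0],[0,0,0.022,0],[0,0,0.006,0],[0,0,0.003,0],[0,0,0,0],[0,0,0,0]]'
python3 -m pendant '[[0,0,0.002,0],[0,0,0.001,0],[0,0,0,0]]'
python3 -m pendant '[[0,0,0.001,0],[0,0,0,0]]'
```

```text
time: 32.93
ee_pos: [0.5931, 0.2977, 0.0284]
eef_rot: [1.0, -0.018, 0.001, -0.0]
ft_force: [0.4, 0.2, 0.8]
width: 0.0394
grip_force: 15.0
time: 33.18
ee_pos: [0.5924, 0.2978, 0.0244]
eef_rot: [1.0, -0.018, 0.0, -0.0]
ft_force: [0.3, -0.3, -0.3]
width: 0.0396
grip_force: 15.0
time: 33.35
ee_pos: [0.5921, 0.2977, 0.0229]
eef_rot: [1.0, -0.018, -0.0, 0.0]
ft_force: [-1.1, -1.9, -0.5]
width: 0.0394
grip_force: 15.0
```

```bash
python3 -m pendant '[[0,0,0.001,0],[0,0,0.001,0],[0,0,0.001,0],[0,0,0,0]]'
python3 -m pendant '[[0,0,0.001,0],[0,0,0,0]]'
python3 -m pendant '[[0,0,0.0005,0],[0,0,0,0]]'
```

```text
time: 33.68
ee_pos: [0.5919, 0.2976, 0.0195]
eef_rot: [1.0, -0.018, -0.0, 0.0]
ft_force: [-0.4, -0.5, -0.8]
width: 0.0392
grip_force: 15.0
time: 33.85
ee_pos: [0.592, 0.2976, 0.0186]
eef_rot: [1.0, -0.018, -0.0, 0.0]
ft_force: [0.0, 0.2, 0.1]
width: 0.0393
grip_force: 15.0
time: 34.02
ee_pos: [0.5922, 0.2977, 0.0184]
eef_rot: [1.0, -0.018, -0.0, 0.0]
ft_force: [1.7, -0.2, -0.3]
width: 0.0391
grip_force: 15.0
```

```bash
python3 -m pendant '[[0,0,0.0005,0],[0,0,0,0],[0,0,0,0]]'
```

```text
time: 34.27
ee_pos: [0.5921, 0.2977, 0.0183]
eef_rot: [1.0, -0.018, 0.0, 0.0]
ft_force: [-1.9, -1.8, 4.9]
width: 0.0393
grip_force: 15.0
```

Contact. Releasing, lifting and moving clear for the final check.

```bash
python3 -m pendant '[[0,0,0,0],[0,0,0,0],[0,0,0,0],[0,0,-0.01,0],[0,0,-0.03,0],[0,0,-0.03,0],[0,0,-0.04,0],[0,0,-0.04,0]]' 0.65
python3 -m pendant '[[0,0.035,0,0],[0,0.035,0,0],[0,0.035,0,0],[0,0.035,0,0],[0,0.035,0,0],[0,0.035,0,0],[0,0,0,0],[0,0,0,0]]'
python3 - <<'E'
from bench import r
from h import *
c=cam(r,"scene")["img"]; f=lambda a:cv2.resize(a,(400,300))
m=np.vstack([np.hstack([f(c[85:205,300:460]),f(c[325:475,140:340])]),np.hstack([f(c[205:385,240:480]),f(cam(r,"top")["img"])])])
cv2.imwrite("pics/fin.png",np.clip(m[:,:,::-1]*1.6,0,255).astype(np.uint8))
E
```

```text
time: 34.93
ee_pos: [0.5916, 0.2975, 0.1697]
eef_rot: [1.0, -0.017, -0.0, 0.0]
ft_force: [0.6, 0.5, -1.5]
width: 0.0567
grip_force: 0.0
time: 35.6
ee_pos: [0.5851, 0.0852, 0.1688]
eef_rot: [1.0, -0.02, 0.0, 0.0]
ft_force: [0.2, 0.7, 0.2]
width: 0.0568
grip_force: 0.0
```

View pics/fin.png

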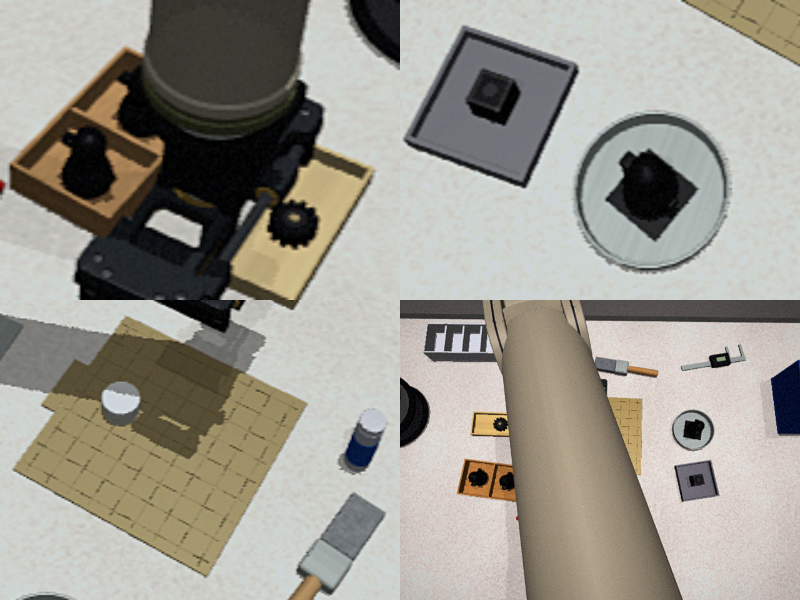

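All five prints are in their containers: ducks at (88,160) and (140,100), gear flat at (293,223), cube at (490,95), raft duck at (650,190). The plate is empty except for the white cap.

```bash
python3 -c "
from bench import r
print(r.close_job())"
```

```text
the job is handed in; nothing more can be done
None
```

All five prints were set down and released in their containers, the final picture shows each one in place, and I handed the job in at about 36 s; no verdict came back.

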